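# Sort the pocket finds: load the peg dispenser, battery to bin, soap to dish

### The arm

A 6-joint arm with a two-finger parallel gripper is mounted at the origin on a cart in front of the work surface, level with it; the furniture and walls round the work are solid. World frame = base frame: x ahead of the robot, y to its left, z up, the work surface at z = 0. Lengths are in m, angles in rad, forces in N, time in s.
With the tool pointing down it reaches from about 0.35 to 0.85 m from the base axis. Payload 8.1 kg.
Tool frame: the origin (TCP) lies at the very end of the fingers, on their centre line; the grasp point (between the pads) lies 19 mm behind it; z points along the fingers, y is the direction in which the jaws open and shut (so a half turn about z gives the same grasp; the last joint's range is limited). The gripper opens to 85 mm and grips with 20 to 120 N. Pads are 22 mm wide; open, the fingers measure 114 mm over their backs; the gripper's body (76 mm by 85 mm) begins 54 mm behind the grasp point. The pads swing forward as they close: fully open they stand 13 mm farther back than shut.
Start: joints at [1.095, 0.13, 1.488, -0, 1.523, -0.085], TCP at [0.229, 0.555, 0.231] pointing down, gripper open.
Joint ranges: [-2.96, 2.96], [-0.89, 2.26], [0.02, 2.5], [-1.34, 4.48], [0, 2.73], [-2.66, 2.66]. Speed limits (rad/s): [2.39, 2.39, 2.79, 3.14, 3.14, 3.14].

### API

Orientations are given as a unit quaternion [x, y, z, w].
In Python, from bench import * gives the robot as it stands. The module is installed in compiled form; this text tells all that it offers.
- The arm moves only by the tool apply_moves, never from a script. Its argument "moves" is a list of rows, each an object with "twist": the turn, a rotation vector about the tool's x, y, z scaled (see below), a list of three; "delta_pos": the shift along the tool's x, y, z scaled (see below), a list of three; "claw": the finger opening in mm, from 0 to 85.4. A call has 1 to 20 rows; each row shifts and turns the pose as measured when the row begins, along the tool's axes as they then stand; what a row does not reach is not made up. The controller multiplies each number of a shift by 0.1 m and each number of a turn by 45 degrees. A row lasts 1/10 s, in which the tool goes at most 50 mm and 8.59 degrees, less where a joint would pass 70% of its speed; a pose out of reach is approached as far as the arm can. A call with a number of a shift or a turn outside -1 to 1 is refused whole. A call with a gripper value outside its range is refused whole. The fingers move at their own pace and stop on an object; "grip_force" is the grip in N (left out, the last holds). Time passes only in rows, so rows that do not move let the fingers close. It gives the time, the measured TCP pose, the force and the opening at its end, in the units of the state.
- read_state(): the state, without advancing time (a new reading comes with each control period).
- capture(name): name is "scene" or "top" or "wrist"; returns a dict with "pixels" (480x640x3 uint8, red, green, blue), "mtx" (3x3 intrinsics, pixels), "R" (3x3) and "t" (3): a world point X has camera coordinates R X + t. Camera axes: x right, y down, z forward; pixel columns grow to the right and rows downward; lengths in m; the calibration is good to about 2 mm. A picture is of the moment at which its call begins. There is no depth.
- hand_in(): hands the job in, once; it reports no verdict.
Trained networks look in a picture, given as the dict that the camera call returned (one of the last four; its "shot" number tells which), for a name from the list of things; names that differ only in an ending like _2 or _b are one class to them, and where a whole thing is asked for, a point or a joint stands for the part that bears it (a point fixed in the world has none). Each returns a list of dicts, best first, with "score" (0 to 1); they miss things now and then, are a little off and sometimes report something else, mostly with a low value. They report only what shows in the picture. A call takes as long as a camera call. They do not tell look-alikes from the thing itself.
- boxes_of(picture, target): "uv" ([column, row] in pixels, amid what is visible of it).
- outline_of(picture, target): "region" (480x640 bool, what is visible of it) and "uv" ([column, row] in pixels, amid what is visible of it).
The state is a dict: "time": time; "joints": joint angles; "joint_vel": joint speeds; "effort": joint torques, N m; "position": TCP position; "ee_rot": TCP orientation; "wrist_force": force on the tool from outside, world axes, zero at the start; "ft_torque": the same for the moment, N m; "width": opening from 0.0 (shut) to 1.0 (fully open).
Only numpy, scipy, OpenCV 4.12 (cv2) and the standard library are available. Lean on these libraries where they do the work, as an engineer would, in place of code of your own. Each camera call takes 0.05 s, during which the arm holds its last target. There are 200 camera calls.

### The job

Sort the handful of things that came out of the laundry: load the three clothes pegs lying flat, one on top of another, into the white gravity-feed peg dispenser so that the blue one lies at the bottom (it comes out first), the red one on it and the plain wooden one on top; lay the battery flat in the green bin and the soap end in the blue soap dish. Do not knock over or shift the clear measuring cup that stands nearby.

Things in the scene. Friction and masses are not known exactly. Their poses are not given: they have to be found in the camera images.
- blue_peg: the blue clothes peg lying flat, blue plastic, a plain bar 72 mm long (along its y axis), 14 mm wide (x) and 12 mm high (z). Origin at the centre of its underside. Its two ends are alike. 12 to 21 g. Pinch it across its width.
- red_peg: the red clothes peg lying flat, red plastic, a plain bar 72 mm long (along its y axis), 14 mm wide (x) and 12 mm high (z). Origin at the centre of its underside. Its two ends are alike. 12 to 21 g. Pinch it across its width.
- wood_peg: the brown wooden clothes peg lying flat, bare wood, a plain bar 72 mm long (along its y axis), 14 mm wide (x) and 12 mm high (z). Origin at the centre of its underside. Its two ends are alike. 12 to 21 g. Pinch it across its width.
- battery: red and white round battery cell lying on its side, 50 mm long (along its y axis), about 16 mm in diameter; it can roll. Origin on the counter side, under its middle, 7 to 8 mm from its axis. 19 to 34 g.
- soap_end: small rounded cream-white end of a soap bar, 22 mm wide (x), 34 mm long (y), 16 mm high. Origin at the centre of its underside. Pinch it across its 22 mm width.
- peg_dispenser: fixed white peg dispenser, base 64 (x) x 104 mm (y); origin centre of underside. Open-topped chute round the origin for pegs along its y, either way round: 20 x 78 mm, floor at z 10 mm, straight to z 48, then a grey flare to 36 x 94 mm at z 63. Its long walls (+-x) are open in the middle 50 mm, top to base: fingers holding a peg's middle enter at the mouth, open and let it drop. Exit slot at -x.
- battery_bin: green open plastic bin, fixed, 104 mm (x, tabs bring it to 118 mm) by 94 mm (y), 28 mm high, walls and floor 6 mm thick. Origin at the centre of its underside, z up.
- drain_dish: blue rectangular soap dish, fixed, 104 mm (x) by 88 mm (y), rim 11 mm high and 5 mm thick, with draining ribs whose tops are 8.5 mm above the underside. Origin at the centre of its underside, z up.
- measuring_cup: bystander: translucent clear cup standing on the counter, 66 mm across, 98 mm high, light (60 g). Origin at the centre of its underside. Leave it alone.
Not all that is in view belongs to the job. Leave any orange or purple look-alike of the battery alone.

How it is judged:
By the outcome, as a careful person would: the job done as asked, in the order asked, and still so for the second after the job is handed in, with the robot touching nothing.
It also fails if it takes over 106 s, if anything falls off the work surface, if the arm or the gripper's body presses on something with over 40 N, if the wrist force passes 120 N, or if a joint passes its speed limit or range.

## Working session

There is one attempt and no reset: what is moved stays moved. The work goes in short steps, Python scripts to look and compute and a tool call to move; the robot and the scene stay as the last step left them, time stands still between calls to the robot, and variables do not carry over. Pictures are saved under pics/ and viewed, about 12 in all and at most 16, crops included, and the job is handed in when it is done.

Besides the shell and the picture viewer there is one more tool, called after ">>>" as name(argument=value, ...), one argument or row to a line, values as JSON. apply_moves: Moves the arm, as the interface text tells. Shifts and turns lie within -1 to 1; 1 stands for 0.1 m of shift or 45 degrees of turn. Its arguments: {"type":"object","properties":{"moves":{"type":"array","items":{"type":"object","properties":{"twist":{"type":"array","items":{"type":"number","minimum":-1,"maximum":1}},"delta_pos":{"type":"array","items":{"type":"number","minimum":-1,"maximum":1}},"claw":{"type":"number"}}}},"grip_force":{"type":"number"}},"required":["moves"]}

```bash
mkdir -p pics; cat > h.py <<'E'
from bench import *
import numpy as np, cv2
def w(p,uv,z):
    K,R,t=np.array(p["mtx"]),np.array(p["R"]),np.array(p["t"])
    d=R.T@np.linalg.inv(K)@np.array([uv[0],uv[1],1.]); c=-R.T@t
    return c+d*(z-c[2])/d[2]
def px(p,X):
    q=np.array(p["mtx"])@(np.array(p["R"])@np.array(X)+np.array(p["t"])); return q[:2]/q[2]
def save(p,n): cv2.imwrite(f"pics/{n}.png",cv2.cvtColor(np.array(p["pixels"]),cv2.COLOR_RGB2BGR))
def rect(p,o,z):
    c,_=cv2.findNonZero(o["region"].astype(np.uint8)),0
    P=np.array([w(p,u,z)[:2] for u in cv2.convexHull(c)[:,0,:]])*1000
    (cx,cy),(a,b),g=cv2.minAreaRect(P.astype(np.float32))
    if a<b: a,b,g=b,a,g+90
    return np.round([cx,cy,a,b,(g+90)%180-90],1)   # mm, g = long axis angle from world x
E
cat > a.py <<'E'
from h import *
H=dict(blue_peg=.012,red_peg=.012,wood_peg=.012,battery=.008,soap_end=.010,peg_dispenser=.063,battery_bin=.028,drain_dish=.011,measuring_cup=.098)
for cam in ["top","scene"]:
    p=capture(cam); save(p,cam+"1"); print(cam,p["t"], -np.array(p["R"]).T@p["t"])
    for n,z in H.items():
        for o in outline_of(p,n)[:3]: print(n,round(o["score"],2),np.round(o["uv"]),rect(p,o,z),o["region"].sum())
print(read_state())
E
python3 a.py
```

```text
top [0.284811   0.481705   0.79836721] [0.34757955 0.2981657  0.86071649]
blue_peg 0.49 [228. 223.] [504.5 469.2  70.6  14.4  80.5] 237
blue_peg 0.39 [367. 194.] [566.1 200.4 106.   91.3  10.7] 2299
red_peg 0.64 [333. 298.] [356.1 265.3  45.8  13.8  73.1] 147
wood_peg 0.46 [392. 266.] [424.  150.6  58.1  15.5 -77.3] 218
battery 0.74 [361. 339.] [281.7 217.   49.3  16.1  23.1] 208
battery 0.61 [394. 315.] [336.1 151.   49.5  14.8   6.4] 198
battery 0.51 [290. 336.] [283.8 348.1  48.2  14.7  33.9] 194
soap_end 0.62 [427. 264.] [432.8  92.6  33.4  19.4 -88.6] 182
peg_dispenser 0.88 [281. 271.] [403.8 367.9 103.7  60.3 -85.8] 1853
battery_bin 0.66 [293. 196.] [555.5 352.7 115.4  93.1   1.5] 2702
drain_dish 0.77 [369. 196.] [566.7 199.3 105.   90.1  10.6] 2201
measuring_cup 0.77 [287. 118.] [680.9 360.4  94.4  62.3   1.7] 1404
measuring_cup 0.22 [294. 196.] [538.  348.1 105.7  85.3   1.5] 2691
scene [0.50638556 0.17442822 0.66894344] [-0.10964498  0.6551809   0.54134355]
blue_peg 0.63 [216. 279.] [498.  472.3  71.3  26.4  80.7] 453
blue_peg 0.48 [434. 225.] [427.5  96.8  40.3  29.7  89.6]
[... 595 characters left out ...]
560.6 203.6 112.8  94.6  10. ] 1637
{'time': 1.0, 'joints': array([ 1.09459742e+00,  1.30392204e-01,  1.48822458e+00, -5.59748415e-07,
        1.52298691e+00, -8.54066310e-02]), 'joint_vel': array([0.00018565, 0.00162411, 0.00010306, 0.00016985, 0.00110154,
       0.00183992]), 'effort': array([ 4.35577385e-04, -5.69347680e+01, -5.00878108e+01, -3.06227430e-04,
        1.16954932e-03,  6.69472320e-05]), 'position': array([0.22853527, 0.55477032, 0.23128336]), 'ee_rot': array([ 1.94155136e-01,  9.80970837e-01, -5.38176723e-06, -1.26127919e-06]), 'wrist_force': array([0.32987986, 0.07021253, 0.58775495]), 'ft_torque': array([-0.02054692, -0.06124483,  0.01921383]), 'width': 0.9973437709384819}
```

```bash
python3 -c "
import cv2
a=cv2.imread('pics/top1.png');b=cv2.imread('pics/scene1.png')
cv2.imwrite('pics/c1.png',cv2.resize(a[60:380,180:480],None,fx=1.87,fy=1.87,interpolation=2))
cv2.imwrite('pics/c2.png',cv2.resize(b[130:390,150:500],None,fx=2.2,fy=2.2,interpolation=2))"
```

```text
(no output)
```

View pics/c1.png

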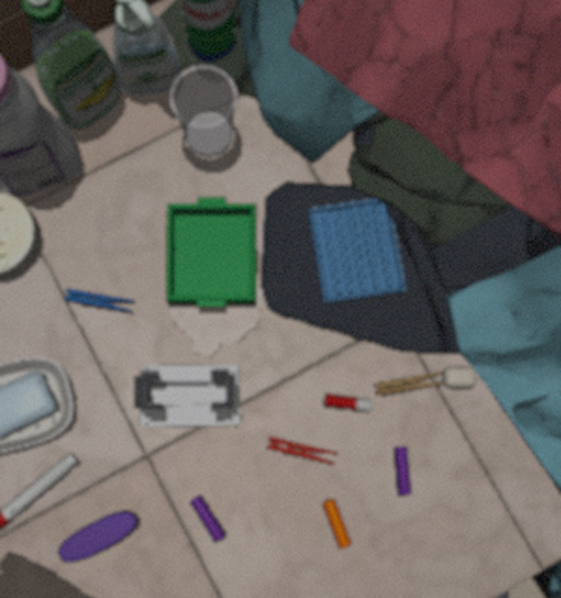

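View pics/c2.png

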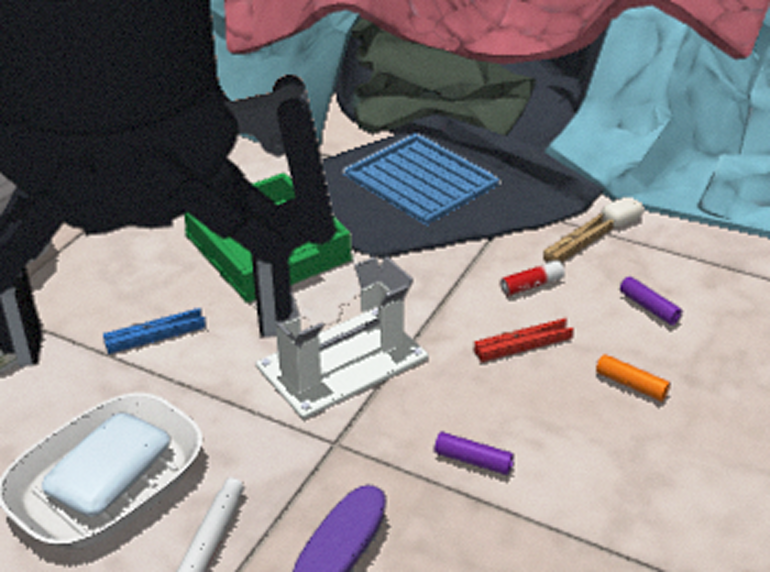

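The real battery is the red-and-white cell at about (365,275) in the top picture. The three other cells are orange or purple look-alikes. The soap sits against the +y... far end of the wooden peg. I'll take a closer look with the wrist camera.

```bash
cat > go.py <<'E'
import sys
from h import *
from scipy.spatial.transform import Rotation as Ro
def plan(x,y,z,yaw=None,s=None):  # mm, deg (jaw axis angle, mod 180)
    s=s or read_state(); R=Ro.from_quat(s["ee_rot"]).as_matrix(); P=np.array(s["position"])*1000
    cur=np.degrees(np.arctan2(R[1,1],R[0,1]))
    if yaw is None: yaw=cur
    d=(yaw-cur+90)%180-90; a=np.radians(cur+d)
    Y=np.array([np.cos(a),np.sin(a),0]); Z=np.array([0,0,-1.]); T=np.c_[np.cross(Y,Z),Y,Z]
    rv=np.degrees(Ro.from_matrix(R.T@T).as_rotvec())/45
    dw=np.array([x,y,z])-P
    print("t",round(s["time"],1),"P",P.round(1),"yaw",round(cur,1),"j6",round(s["joints"][5],2),"w",round(s["width"]*85.4,1),"F",np.round(s["wrist_force"],1))
    print(" twist",rv.round(3)," shift now",(R.T@dw/100).round(3)," after turn",(T.T@dw/100).round(3))
if __name__=="__main__": plan(*map(float,sys.argv[1:]))
E
python3 go.py 430 300 330 -10
```

```text
t 1.0 P [228.5 554.8 231.3] yaw 67.6 j6 -0.09 w 85.2 F [0.3 0.1 0.6]
 twist [-0.     0.     1.725]  shift now [-2.833 -1.588 -0.987]  after turn [-2.159  2.426 -0.987]
```

>>> apply_moves(
  moves=[
    {"delta_pos":[-0.1,-0.05,-0.4]},
    {"delta_pos":[-0.1,-0.05,-0.4]},
    {"delta_pos":[-0.4,-0.22,-0.1]},
    {"delta_pos":[-0.4,-0.22,0]},
    {"delta_pos":[-0.4,-0.22,0]},
    {"delta_pos":[-0.4,-0.22,0]},
    {"delta_pos":[-0.4,-0.22,0]},
    {"delta_pos":[-0.4,-0.22,0]},
    {"delta_pos":[-0.4,-0.22,0]},
    {"twist":[0,0,0.19]},
    {"twist":[0,0,0.19]},
    {"twist":[0,0,0.19]},
    {"twist":[0,0,0.19]},
    {"twist":[0,0,0.19]},
    {"twist":[0,0,0.19]},
    {"twist":[0,0,0.19]},
    {"twist":[0,0,0.19]},
    {"twist":[0,0,0.19]},
  ],
)

```text
invalid input at $.moves[0]: expected keys twist, delta_pos, claw
```

```bash
python3 go.py 430 300 330 -10; python3 - <<'E'
from h import *
p=capture("wrist"); save(p,"w1"); print(-np.array(p["R"]).T@p["t"],p["R"],p["mtx"])
E
```

```text
t 1.0 P [228.5 554.8 231.3] yaw 67.6 j6 -0.09 w 85.2 F [0.3 0.1 0.6]
 twist [-0.     0.     1.725]  shift now [-2.833 -1.588 -0.987]  after turn [-2.159  2.426 -0.987]
[0.16140254 0.58320673 0.37431954] [[ 3.81440199e-01  9.24393259e-01 -6.90414757e-04]
 [ 8.86116638e-01 -3.65432891e-01  2.85054565e-01]
 [ 2.63250218e-01 -1.09343058e-01 -9.58511042e-01]] [[390.55918304   0.         322.38487638]
 [  0.         390.55918304 241.39186566]
 [  0.           0.           1.        ]]
```

View pics/w1.png

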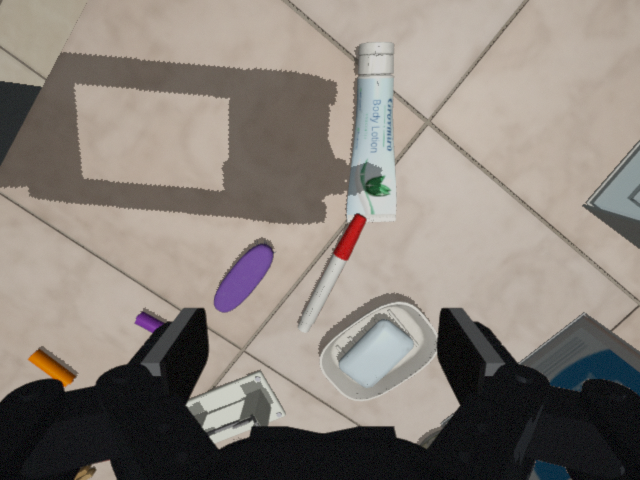

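>>> apply_moves(
  moves=[
    {"twist":[0,0,0],"claw":85,"delta_pos":[-0.1,-0.05,-0.4]},
    {"twist":[0,0,0],"claw":85,"delta_pos":[-0.1,-0.05,-0.4]},
    {"twist":[0,0,0],"claw":85,"delta_pos":[-0.4,-0.28,-0.3]},
    {"twist":[0,0,0],"claw":85,"delta_pos":[-0.4,-0.28,0]},
    {"twist":[0,0,0],"claw":85,"delta_pos":[-0.4,-0.28,0]},
    {"twist":[0,0,0],"claw":85,"delta_pos":[-0.4,-0.28,0]},
    {"twist":[0,0,0],"claw":85,"delta_pos":[-0.4,-0.28,0]},
    {"twist":[0,0,0],"claw":85,"delta_pos":[-0.4,-0.28,0]},
    {"twist":[0,0,0],"claw":85,"delta_pos":[-0.4,-0.28,0]},
    {"delta_pos":[0,0,0],"claw":85,"twist":[0,0,0.19]},
    {"delta_pos":[0,0,0],"claw":85,"twist":[0,0,0.19]},
    {"delta_pos":[0,0,0],"claw":85,"twist":[0,0,0.19]},
    {"delta_pos":[0,0,0],"claw":85,"twist":[0,0,0.19]},
    {"delta_pos":[0,0,0],"claw":85,"twist":[0,0,0.19]},
    {"delta_pos":[0,0,0],"claw":85,"twist":[0,0,0.19]},
    {"delta_pos":[0,0,0],"claw":85,"twist":[0,0,0.19]},
    {"delta_pos":[0,0,0],"claw":85,"twist":[0,0,0.19]},
    {"delta_pos":[0,0,0],"claw":85,"twist":[0,0,0.19]},
  ],
)

```text
time: 2.85
position: [0.4311, 0.2427, 0.3429]
ee_rot: [0.763, 0.647, 0.002, 0.002]
wrist_force: [0.2, 0.8, -0.4]
width: 0.994
```

```bash
python3 go.py 430 200 380 -10; python3 - <<'E'
from h import *
p=capture("wrist"); save(p,"w2"); print(-np.array(p["R"]).T@p["t"])
H=dict(blue_peg=.012,red_peg=.012,wood_peg=.012,battery=.008,soap_end=.010,peg_dispenser=.063,battery_bin=.028,drain_dish=.011)
for n,z in H.items():
        for o in outline_of(p,n)[:3]: print(n,round(o["score"],2),np.round(o["uv"]),rect(p,o,z),o["region"].sum())
E
```

```text
t 2.9 P [431.1 242.7 342.9] yaw -9.4 j6 0.58 w 84.9 F [ 0.2  0.8 -0.4]
 twist [0.008 0.    0.013]  shift now [-0.423  0.061 -0.371]  after turn [-0.422  0.063 -0.371]
[0.4422003  0.31529924 0.48586969]
red_peg 0.88 [256. 189.] [355.2 254.3  71.3  14.9  78.1] 661
wood_peg 0.84 [326. 258.] [425.9 144.4  74.   14.9 -78.5] 537
battery 0.92 [181. 120.] [283.7 347.9  51.7  15.6  33.4] 587
battery 0.83 [207. 228.] [281.4 216.6  53.   15.9  21.9] 487
battery 0.79 [304. 219.] [404.  206.4  52.   15.6  84.9] 469
soap_end 0.85 [342. 300.] [433.6  90.9  37.   22.   88.5] 385
peg_dispenser 0.79 [283.  78.] [412.  369.5 102.8  56.3 -87.3] 5942
battery_bin 0.6 [420.  71.] [556.4 351.9 117.9  94.7   1.7] 9453
drain_dish 0.94 [435. 198.] [566.5 199.3 105.2  90.5  10.2] 5968
```

View pics/w2.png

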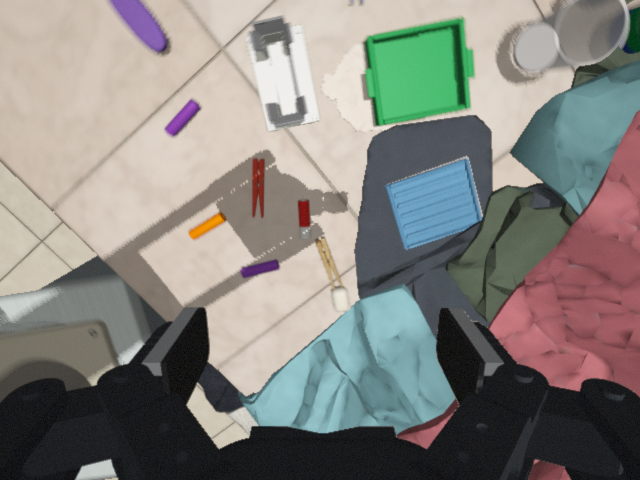

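Red peg, battery, wooden peg and soap are all clear of each other, except that the soap touches the wooden peg's end. I'll start with the blue peg and refine it and the dispenser from close up.

>>> apply_moves(
  moves=[
    {"twist":[0,0,0],"claw":85,"delta_pos":[0.4,0.06,0]},
    {"twist":[0,0,0],"claw":85,"delta_pos":[0.4,0.06,0.1]},
    {"twist":[0,0,0],"claw":60,"delta_pos":[0.4,0.06,0.3]},
    {"twist":[0,0,0],"claw":60,"delta_pos":[0.4,0.06,0.35]},
    {"twist":[0,0,0],"claw":60,"delta_pos":[0.4,0.06,0.35]},
    {"twist":[0,0,0],"claw":60,"delta_pos":[0.35,0.03,0.35]},
    {"twist":[0,0,0],"claw":60,"delta_pos":[0,0,0]},
  ],
)

```text
time: 4.0
position: [0.5022, 0.4699, 0.1991]
ee_rot: [0.759, 0.652, 0.003, 0.004]
wrist_force: [-0.9, 0.2, -0.9]
width: 0.699
```

```bash
cat > disp.py <<'E'
from h import *
from scipy.optimize import minimize
def hull(p,pts,c):
    X=[[c[0]/1000+(a*np.cos(c[2])-b*np.sin(c[2]))/1000,c[1]/1000+(a*np.sin(c[2])+b*np.cos(c[2]))/1000,z/1000] for a,b,z in pts]
    q=np.array([px(p,x) for x in X]); m=np.zeros((480,640),np.uint8)
    cv2.fillConvexPoly(m,cv2.convexHull(np.round(q*16).astype(np.int32)),1,shift=4); return m
box=lambda w,l,z:[(s*w/2,t*l/2,z) for s in(1,-1) for t in(1,-1)]
def model(p,c):  # base + two end towers
    m=hull(p,box(64,104,0)+box(64,104,6),c)
    for s in(1,-1):
        m|=hull(p,[(a,s*b,z) for a,b,z in [(12,25,6),(-12,25,6),(12,43,6),(-12,43,6),(18,25,63),(-18,25,63),(18,47,63),(-18,47,63)]],c)
    return m
def fit(ps,c0):
    ms=[outline_of(p,"peg_dispenser")[0]["region"] for p in ps]
    f=lambda c: -sum((model(p,c)&m).sum()/(model(p,c)|m).sum() for p,m in zip(ps,ms))
    r=minimize(f,c0,method="Nelder-Mead",options=dict(initial_simplex=np.array([c0]*4)+np.diag([0]+[0]*2+[0])[:, :3]*0+np.array([[0,0,0],[8,0,0],[0,8,0],[0,0,.08]])))
    return r.x.round(3),r.fun
E
python3 go.py 504 469 150 -10; python3 - <<'E'
from disp import *
p=capture("wrist"); save(p,"w3")
for o in outline_of(p,"blue_peg")[:2]: print(round(o["score"],2),o["uv"],rect(p,o,.006),rect(p,o,.012),o["region"].sum())
for o in outline_of(p,"peg_dispenser")[:1]: print(round(o["score"],2),o["uv"])
t=capture("top")
print(fit([t],[408,371,.06]))
try: print(fit([p],[408,371,.06]),fit([p,t],[408,371,.06]))
except Exception as e: print(e)
E
```

```text
t 4.0 P [502.2 469.9 199.1] yaw -8.7 j6 0.83 w 59.7 F [-0.9  0.2 -0.9]
 twist [ 0.012 -0.     0.03 ]  shift now [-0.007  0.014  0.491]  after turn [-0.006  0.019  0.491]
0.79 [325.1, 209.1] [505.8 469.2  73.8  15.4  79.6] [505.9 470.5  72.5  15.1  79.6] 1199
0.94 [249.5, 329.4]Traceback (most recent call last):
  File "<stdin>", line 6, in <module>
  File "disp.py", line 14, in fit
    ms=[outline_of(p,"peg_dispenser")[0]["region"] for p in ps]
        ~~~~~~~~~~~~~~~~~~~~~~~~~~~~~^^^
IndexError: list index out of range
```

View pics/w3.png

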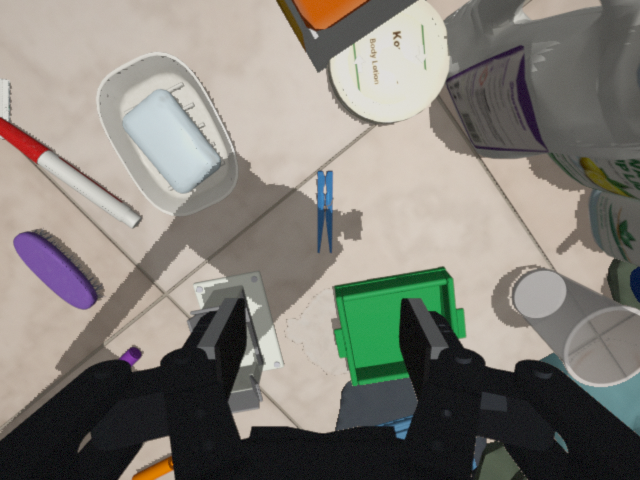

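>>> apply_moves(
  moves=[
    {"twist":[0.012,0,0.035],"claw":40,"delta_pos":[0,0.03,0]},
    {"twist":[0,0,0],"claw":40,"delta_pos":[0,0,0.45]},
    {"twist":[0,0,0],"claw":40,"delta_pos":[0,0,0.45]},
    {"twist":[0,0,0],"claw":40,"delta_pos":[0,0,0.45]},
    {"twist":[0,0,0],"claw":40,"delta_pos":[0,0,0.35]},
    {"twist":[0,0,0],"claw":40,"delta_pos":[0,0,0]},
  ],
)

```text
time: 4.85
position: [0.5244, 0.4722, 0.0597]
ee_rot: [0.773, 0.634, 0.024, 0.001]
wrist_force: [-1.1, -1.5, -1.2]
width: 0.471
```

```bash
python3 go.py 505.6 469.8 3 -10.4
```

```text
t 4.8 P [524.4 472.2  59.7] yaw -11.3 j6 0.86 w 40.3 F [-1.1 -1.5 -1.2]
 twist [ 0.041 -0.046 -0.019]  shift now [-0.081 -0.198  0.559]  after turn [-0.058 -0.181  0.567]
```

>>> apply_moves(
  moves=[
    {"twist":[0.041,-0.046,-0.019],"claw":40,"delta_pos":[-0.08,-0.2,0.1]},
    {"twist":[0,0,0],"claw":40,"delta_pos":[0,0,0]},
  ],
)

```text
time: 5.05
position: [0.5059, 0.4684, 0.054]
ee_rot: [0.769, 0.639, 0.002, -0.0]
wrist_force: [0.3, -0.5, -0.0]
width: 0.47
```

```bash
python3 go.py 505.6 469.8 3 -10.4
```

```text
t 5.0 P [505.9 468.4  54. ] yaw -10.6 j6 0.86 w 40.2 F [ 0.3 -0.5 -0. ]
 twist [ 0.003 -0.004 -0.005]  shift now [ 0.012 -0.007  0.51 ]  after turn [ 0.013 -0.005  0.51 ]
```

>>> apply_moves(
  moves=[
    {"twist":[0,0,0],"claw":40,"delta_pos":[0.01,0,0.15]},
    {"twist":[0,0,0],"claw":40,"delta_pos":[0,0,0.15]},
    {"twist":[0,0,0],"claw":40,"delta_pos":[0,0,0.15]},
    {"twist":[0,0,0],"claw":40,"delta_pos":[0,0,0]},
  ],
)

```text
time: 5.45
position: [0.5131, 0.4727, 0.015]
ee_rot: [0.77, 0.638, 0.01, 0.0]
wrist_force: [-0.9, -0.4, -0.7]
width: 0.471
```

```bash
python3 go.py 505.6 469.8 3 -10.4
```

```text
t 5.5 P [513.1 472.7  15. ] yaw -10.8 j6 0.86 w 40.2 F [-0.9 -0.4 -0.7]
 twist [ 0.017 -0.02  -0.008]  shift now [-0.044 -0.07   0.119]  after turn [-0.042 -0.068  0.12 ]
```

>>> apply_moves(
  moves=[
    {"twist":[0.017,-0.02,-0.008],"claw":40,"delta_pos":[-0.04,-0.07,0.05]},
    {"twist":[0,0,0],"claw":40,"delta_pos":[0,-0.01,0.05]},
    {"twist":[0,0,0],"claw":40,"delta_pos":[0,0,0]},
  ],
)

```text
time: 5.75
position: [0.504, 0.47, 0.0038]
ee_rot: [0.768, 0.64, -0.001, -0.0]
wrist_force: [-0.3, 0.4, -0.2]
width: 0.466
```

```bash
python3 go.py 505.6 469.8 3 -10.4
```

```text
t 5.8 P [504.  470.    3.8] yaw -10.4 j6 0.86 w 39.8 F [-0.3  0.4 -0.2]
 twist [-0.002  0.002 -0.   ]  shift now [0.001 0.016 0.008]  after turn [0.001 0.016 0.008]
```

Close, then lift to check the grasp.

>>> apply_moves(
  grip_force=30,
  moves=[
    {"twist":[0,0,0],"claw":5,"delta_pos":[0,0.01,0]},
    {"twist":[0,0,0],"claw":5,"delta_pos":[0,0,0]},
    {"twist":[0,0,0],"claw":5,"delta_pos":[0,0,0]},
    {"twist":[0,0,0],"claw":5,"delta_pos":[0,0,0]},
    {"twist":[0,0,0],"claw":5,"delta_pos":[0,0,0]},
    {"twist":[0,0,0],"claw":5,"delta_pos":[0,0,-0.2]},
    {"twist":[0,0,0],"claw":5,"delta_pos":[0,0,-0.3]},
    {"twist":[0,0,0],"claw":5,"delta_pos":[0,0,-0.3]},
    {"twist":[0,0,0],"claw":5,"delta_pos":[0,0,-0.3]},
    {"twist":[0,0,0],"claw":5,"delta_pos":[0,0,-0.3]},
  ],
)

```text
time: 6.75
position: [0.502, 0.4674, 0.1416]
ee_rot: [0.768, 0.64, -0.007, -0.0]
wrist_force: [1.3, 0.6, 0.7]
width: 0.158
```

```bash
python3 go.py 408 371 150 3; python3 - <<'E'
from disp import *
import time
t=capture("top"); save(t,"t2")
print([ (n,[(round(o["score"],2),np.round(o["uv"])) for o in outline_of(t,n)[:2]]) for n in("peg_dispenser","battery_bin","drain_dish")])
s=capture("scene"); save(s,"s2")
for q in ([t],[s],[t,s]):
    try: print(fit(q,[408,371,.06]))
    except Exception as e: print(e)
E
```

```text
t 6.8 P [502.  467.4 141.6] yaw -10.4 j6 0.86 w 13.5 F [1.3 0.6 0.7]
 twist [-0.013  0.012 -0.298]  shift now [-1.119 -0.751 -0.065]  after turn [-0.913 -0.989 -0.084]
[('peg_dispenser', []), ('battery_bin', [(0.57, array([304., 184.]))]), ('drain_dish', [(0.73, array([370., 195.]))])]
list index out of range
(array([4.08927e+02, 3.70769e+02, 1.80000e-02]), np.float64(-0.870065278209512))
list index out of range
```

>>> apply_moves(
  moves=[
    {"twist":[0,0,0],"claw":5,"delta_pos":[-0.3,-0.05,-0.15]},
    {"twist":[0,0,0],"claw":5,"delta_pos":[-0.3,-0.05,-0.15]},
    {"twist":[0,0,0],"claw":5,"delta_pos":[-0.3,-0.05,-0.1]},
    {"twist":[0,0,0],"claw":5,"delta_pos":[-0.3,-0.05,-0.1]},
    {"twist":[0,0,0],"claw":5,"delta_pos":[-0.3,-0.05,-0.1]},
    {"twist":[0,0,0],"claw":5,"delta_pos":[-0.3,-0.05,0]},
    {"twist":[0,0,-0.13],"claw":5,"delta_pos":[-0.3,-0.05,0]},
    {"twist":[0,0,-0.13],"claw":5,"delta_pos":[0,0,0]},
    {"twist":[0,0,0],"claw":5,"delta_pos":[0,0,0]},
  ],
)

```text
time: 8.05
position: [0.4209, 0.2565, 0.1899]
ee_rot: [0.696, 0.717, -0.02, -0.003]
wrist_force: [0.4, 0.1, 0.1]
width: 0.166
```

```bash
python3 go.py 408 371 150 1; python3 - <<'E'
from disp import *
q=capture("wrist"); save(q,"w4")
t=capture("top")
for c in ([q],[t],[q,t]):
    try: r=fit(c,[408,371,.04]); print(r)
    except Exception as e: print(e); continue
    if c[0] is q and len(c)==1:
        im=cv2.cvtColor(np.array(q["pixels"]),cv2.COLOR_RGB2BGR)
        cs,_=cv2.findContours(model(q,r[0]),0,2); cv2.drawContours(im,cs,-1,(0,0,255),1)
        cs,_=cv2.findContours(hull(q,box(20,78,10),r[0]),0,2); cv2.drawContours(im,cs,-1,(0,200,0),1)
        cs,_=cv2.findContours(hull(q,box(36,94,63),r[0]),0,2); cv2.drawContours(im,cs,-1,(255,0,0),1)
        cv2.imwrite("pics/w4b.png",im)
E
```

```text
t 8.1 P [420.9 256.5 189.9] yaw 1.7 j6 0.42 w 14.2 F [0.4 0.1 0.1]
 twist [-0.042  0.029  0.016]  shift now [ 1.157 -0.082  0.376]  after turn [ 1.147 -0.109  0.399]
(array([4.08267e+02, 3.71416e+02, 3.50000e-02]), np.float64(-0.978264711079696))
(array([4.08621e+02, 3.73129e+02, 5.00000e-02]), np.float64(-0.8817941952506596))
(array([4.08094e+02, 3.72485e+02, 5.80000e-02]), np.float64(-1.845194876723908))
```

View pics/w4b.png

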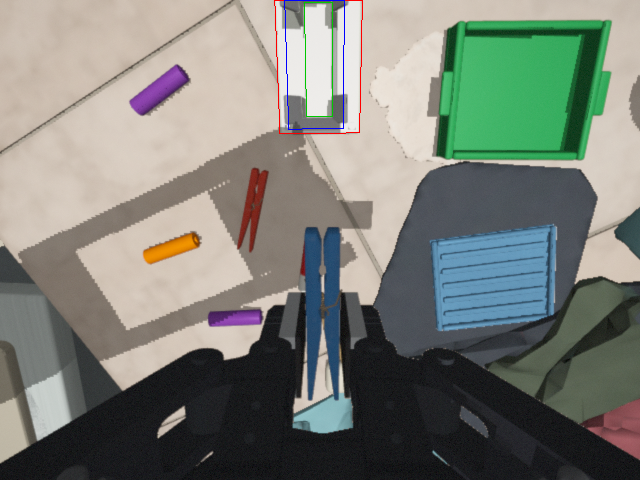

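The dispenser fits at (408, 372), turned by about 2.5°, and the drawn outlines match the picture. The blue peg is held square. I'll move over the mouth.

>>> apply_moves(
  moves=[
    {"twist":[-0.042,0.029,-0.01],"claw":5,"delta_pos":[0.25,-0.03,0]},
    {"twist":[0,0,0],"claw":5,"delta_pos":[0.25,-0.02,0.15]},
    {"twist":[0,0,0],"claw":5,"delta_pos":[0.25,-0.02,0.2]},
    {"twist":[0,0,0],"claw":5,"delta_pos":[0.25,-0.02,0.2]},
    {"twist":[0,0,0],"claw":5,"delta_pos":[0.15,0,0.15]},
    {"twist":[0,0,0],"claw":5,"delta_pos":[0,0,0]},
  ],
)

```text
time: 8.95
position: [0.4097, 0.3791, 0.1185]
ee_rot: [0.696, 0.718, 0.002, 0.001]
wrist_force: [-0.1, -0.9, -0.1]
width: 0.162
```

```bash
python3 go.py 408.2 372 80 2.3
```

```text
t 8.9 P [409.7 379.1 118.5] yaw 1.8 j6 0.62 w 13.8 F [-0.1 -0.9 -0.1]
 twist [ 0.005 -0.003 -0.011]  shift now [-0.071 -0.019  0.384]  after turn [-0.07  -0.018  0.385]
```

>>> apply_moves(
  moves=[
    {"twist":[0.005,-0.003,-0.01],"claw":5,"delta_pos":[-0.07,-0.02,0.1]},
    {"twist":[0,0,0],"claw":5,"delta_pos":[-0.01,-0.01,0.15]},
    {"twist":[0.005,-0.005,0],"claw":5,"delta_pos":[-0.01,-0.01,0.15]},
    {"twist":[0,0,0],"claw":5,"delta_pos":[0,0,0]},
  ],
)

```text
time: 9.35
position: [0.4063, 0.368, 0.0762]
ee_rot: [0.693, 0.721, -0.003, 0.0]
wrist_force: [-0.9, -0.9, -0.6]
width: 0.162
```

```bash
python3 go.py 408.2 372 45 2.3
```

```text
t 9.3 P [406.3 368.   76.2] yaw 2.2 j6 0.61 w 13.9 F [-0.9 -0.9 -0.6]
 twist [-0.005  0.006 -0.002]  shift now [0.041 0.022 0.312]  after turn [0.04  0.021 0.312]
```

>>> apply_moves(
  moves=[
    {"twist":[-0.005,0.006,0],"claw":5,"delta_pos":[0.04,0.02,0]},
    {"twist":[0,0,0],"claw":5,"delta_pos":[0,0,0.1]},
    {"twist":[0,0,0],"claw":5,"delta_pos":[0,0,0.1]},
    {"twist":[0,0,0],"claw":5,"delta_pos":[0,0,0.1]},
    {"twist":[0,0,0],"claw":5,"delta_pos":[0,0,0]},
  ],
)

```text
time: 9.85
position: [0.4095, 0.372, 0.0446]
ee_rot: [0.694, 0.72, 0.001, 0.0]
wrist_force: [-0.3, 0.7, -0.8]
width: 0.159
```

```bash
python3 go.py 408.2 372 16 2.3
```

```text
t 9.8 P [409.5 372.   44.6] yaw 2.1 j6 0.61 w 13.6 F [-0.3  0.7 -0.8]
 twist [ 0.003 -0.002 -0.004]  shift now [ 0.    -0.014  0.286]  after turn [ 0.001 -0.013  0.286]
```

>>> apply_moves(
  moves=[
    {"twist":[0.003,0,0],"claw":5,"delta_pos":[0,-0.014,0.1]},
    {"twist":[0,0,0],"claw":5,"delta_pos":[0,0,0.1]},
    {"twist":[0,0,0],"claw":5,"delta_pos":[0,0,0.04]},
    {"twist":[0,0,0],"claw":5,"delta_pos":[0,0,0]},
  ],
)

```text
time: 10.25
position: [0.4078, 0.3719, 0.0181]
ee_rot: [0.694, 0.72, -0.0, -0.001]
wrist_force: [-0.0, -0.2, -1.1]
width: 0.159
```

```bash
python3 go.py 408.2 372 16 2.3
```

```text
t 10.2 P [407.8 371.9  18.1] yaw 2.1 j6 0.61 w 13.5 F [-0.  -0.2 -1.1]
 twist [-0.001 -0.001 -0.004]  shift now [0.001 0.005 0.021]  after turn [0.001 0.005 0.021]
```

>>> apply_moves(
  moves=[
    {"twist":[0,0,0],"claw":30,"delta_pos":[0,0,0]},
    {"twist":[0,0,0],"claw":30,"delta_pos":[0,0,0]},
    {"twist":[0,0,0],"claw":30,"delta_pos":[0,0,0]},
    {"twist":[0,0,0],"claw":30,"delta_pos":[0,0,-0.1]},
    {"twist":[0,0,0],"claw":30,"delta_pos":[0,0,-0.2]},
    {"twist":[0,0,0],"claw":30,"delta_pos":[0,0,-0.2]},
    {"twist":[0,0,0],"claw":40,"delta_pos":[0,0,-0.3]},
    {"twist":[0,0,0],"claw":40,"delta_pos":[0,0,-0.3]},
    {"twist":[0,0,0],"claw":40,"delta_pos":[-0.3,-0.12,-0.3]},
    {"twist":[0,0,0.16],"claw":40,"delta_pos":[-0.3,-0.12,0]},
    {"twist":[0,0,0.16],"claw":40,"delta_pos":[-0.3,-0.12,0]},
    {"twist":[0,0,0],"claw":40,"delta_pos":[-0.3,-0.12,0]},
    {"twist":[0,0,0],"claw":40,"delta_pos":[0,0,0]},
  ],
)

```text
time: 11.55
position: [0.3539, 0.2535, 0.1742]
ee_rot: [0.781, 0.624, 0.006, 0.001]
wrist_force: [0.4, 0.1, -0.2]
width: 0.468
```

```bash
python3 - <<'E'
from h import *
p=capture("wrist"); save(p,"w5")
for n,z in dict(red_peg=.012,wood_peg=.012,blue_peg=.022,battery=.008,soap_end=.01,peg_dispenser=.063).items():
  for o in outline_of(p,n)[:3]: print(n,round(o["score"],2),np.round(o["uv"]),rect(p,o,z),rect(p,o,z/2))
E
python3 go.py 355.5 254.5 60 -12
```

```text
red_peg 0.65 [322. 212.] [354.3 254.3  71.8  12.9  78.1] [354.1 252.9  73.2  13.2  78.1]
red_peg 0.21 [357.  40.] [408.3 370.5  68.2  15.4 -88.4] [409.1 371.5  69.6  15.7 -88.4]
wood_peg 0.95 [428. 314.] [424.8 146.7  74.1  13.9 -78.7] [425.9 143.2  75.6  14.1 -78.7]
blue_peg 0.66 [358.  42.] [406.9 368.5  66.2  14.5 -88.9] [408.3 370.2  68.7  15.  -88.9]
battery 0.94 [394. 262.] [404.6 205.9  52.6  15.3  83.5] [405.  204.4  53.3  15.5  83.5]
battery 0.81 [326. 338.] [335.8 150.1  51.6  18.7   5.5] [335.3 147.9  52.3  18.9   5.5]
battery 0.79 [202. 122.] [283.9 347.9  50.8  14.8  34.9] [282.8 348.2  51.4  15.   34.9]
peg_dispenser 0.87 [358.  71.] [402.1 358.5  77.6  55.7 -87.4] [406.3 362.7  87.2  62.6 -87.4]
peg_dispenser 0.54 [557.  50.] [521.3 339.3  87.7  66.3  -0. ] [540.1 341.1  98.6  74.5  -0. ]
t 11.9 P [355.7 256.3 173.5] yaw -12.6 j6 0.73 w 40.3 F [-0.1 -0.4 -0.8]
 twist [ 0.009 -0.011 -0.014]  shift now [-0.027 -0.006  1.135]  after turn [-0.018  0.002  1.135]
```

View pics/w5.png

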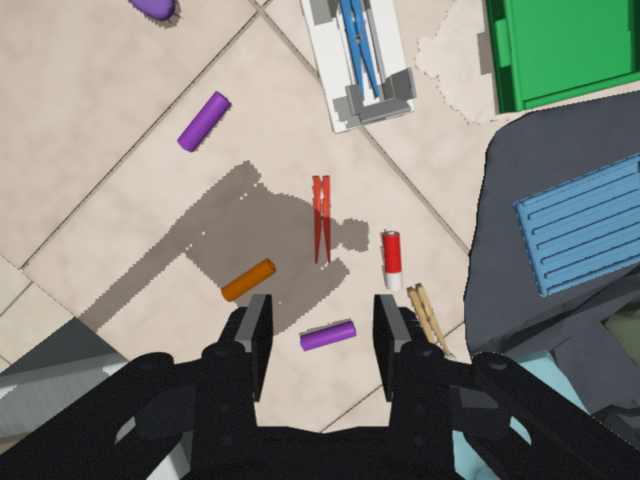

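The blue peg lies in the chute. Next is the red one at (354, 254).

>>> apply_moves(
  moves=[
    {"twist":[0.009,-0.011,-0.014],"claw":40,"delta_pos":[-0.025,-0.015,0.2]},
    {"twist":[0,0,0],"claw":40,"delta_pos":[0,0,0.3]},
    {"twist":[0,0,0],"claw":40,"delta_pos":[0,0,0.3]},
    {"twist":[0,0,0],"claw":40,"delta_pos":[0,0,0.3]},
    {"twist":[0,0,0],"claw":40,"delta_pos":[0,0,0.2]},
    {"twist":[0,0,0],"claw":40,"delta_pos":[0,0,0]},
  ],
)

```text
time: 12.5
position: [0.3556, 0.2575, 0.0397]
ee_rot: [0.776, 0.631, 0.0, 0.0]
wrist_force: [-0.2, 0.6, -0.0]
width: 0.464
```

```bash
python3 go.py 354.3 253.8 4 -11.9
```

```text
t 12.5 P [355.6 257.5  39.7] yaw -11.8 j6 0.72 w 39.6 F [-0.2  0.6 -0. ]
 twist [ 0.    -0.     0.003]  shift now [-0.039 -0.006  0.357]  after turn [-0.039 -0.006  0.357]
```

>>> apply_moves(
  moves=[
    {"twist":[0,0,0],"claw":40,"delta_pos":[-0.04,-0.01,0.12]},
    {"twist":[0,0,0],"claw":40,"delta_pos":[0,0,0.12]},
    {"twist":[0,0,0],"claw":40,"delta_pos":[0,0,0.11]},
    {"twist":[0,0,0],"claw":40,"delta_pos":[0,0,0]},
  ],
)

```text
time: 12.9
position: [0.3553, 0.2548, 0.004]
ee_rot: [0.775, 0.631, 0.001, 0.0]
wrist_force: [0.2, 0.1, -0.5]
width: 0.473
```

```bash
python3 go.py 354.3 253.8 4 -11.9
```

```text
t 12.9 P [355.3 254.8   4. ] yaw -11.7 j6 0.71 w 40.4 F [ 0.2  0.1 -0.5]
 twist [ 0.002 -0.002  0.005]  shift now [-0.011 -0.008  0.   ]  after turn [-0.011 -0.008  0.   ]
```

>>> apply_moves(
  moves=[
    {"twist":[0,0,0],"claw":5,"delta_pos":[-0.01,-0.01,0]},
    {"twist":[0,0,0],"claw":5,"delta_pos":[0,0,0]},
    {"twist":[0,0,0],"claw":5,"delta_pos":[0,0,0]},
    {"twist":[0,0,0],"claw":5,"delta_pos":[0,0,0]},
    {"twist":[0,0,0],"claw":5,"delta_pos":[0,0,0]},
    {"twist":[0,0,0],"claw":5,"delta_pos":[0,0,-0.2]},
    {"twist":[0,0,0],"claw":5,"delta_pos":[0,0,-0.3]},
    {"twist":[0,0,-0.16],"claw":5,"delta_pos":[0,0,-0.3]},
    {"twist":[0,0,-0.15],"claw":5,"delta_pos":[0,0,-0.3]},
    {"twist":[0,0,0],"claw":5,"delta_pos":[0.2,0.07,-0.2]},
    {"twist":[0,0,0],"claw":5,"delta_pos":[0.25,0.1,0]},
    {"twist":[0,0,0],"claw":5,"delta_pos":[0.25,0.1,0]},
    {"twist":[0,0,0],"claw":5,"delta_pos":[0.25,0.1,0]},
    {"twist":[0,0,0],"claw":5,"delta_pos":[0.2,0.1,0]},
    {"twist":[0,0,0],"claw":5,"delta_pos":[0,0,0]},
  ],
)

```text
time: 14.4
position: [0.3984, 0.3763, 0.1445]
ee_rot: [0.69, 0.724, 0.005, 0.001]
wrist_force: [-0.1, 0.0, -0.3]
width: 0.159
```

```bash
python3 go.py 408 372 80 2.3
```

```text
t 14.4 P [398.4 376.3 144.5] yaw 2.8 j6 0.62 w 13.6 F [-0.1  0.  -0.3]
 twist [ 0.012 -0.007  0.01 ]  shift now [-0.051  0.088  0.645]  after turn [-0.047  0.095  0.645]
```

>>> apply_moves(
  moves=[
    {"twist":[0.012,-0.007,0.01],"claw":5,"delta_pos":[-0.05,0.09,0.1]},
    {"twist":[0,0,0],"claw":5,"delta_pos":[0,0,0.2]},
    {"twist":[0,0,0],"claw":5,"delta_pos":[0,0,0.2]},
    {"twist":[0,0,0],"claw":5,"delta_pos":[0,0,0.1]},
    {"twist":[0,0,0],"claw":5,"delta_pos":[0,0,0]},
  ],
)

```text
time: 14.9
position: [0.4077, 0.3707, 0.0836]
ee_rot: [0.692, 0.722, -0.0, 0.0]
wrist_force: [-0.7, 0.2, -0.0]
width: 0.157
```

```bash
python3 go.py 408 372 31 2.3
```

```text
t 14.9 P [407.7 370.7  83.6] yaw 2.4 j6 0.6 w 13.4 F [-0.7  0.2 -0. ]
 twist [0.    0.    0.001]  shift now [0.013 0.003 0.526]  after turn [0.013 0.003 0.526]
```

>>> apply_moves(
  moves=[
    {"twist":[0,0,0],"claw":5,"delta_pos":[0.012,0,0.1]},
    {"twist":[0,0,0],"claw":5,"delta_pos":[0,0,0.1]},
    {"twist":[0,0,0],"claw":5,"delta_pos":[0,0,0.1]},
    {"twist":[0,0,0],"claw":5,"delta_pos":[0,0,0.1]},
    {"twist":[0,0,0],"claw":5,"delta_pos":[0,0,0.1]},
    {"twist":[0,0,0],"claw":5,"delta_pos":[0,0,0]},
  ],
)

```text
time: 15.5
position: [0.4085, 0.3723, 0.0316]
ee_rot: [0.692, 0.721, 0.001, 0.0]
wrist_force: [0.1, 0.8, -0.2]
width: 0.159
```

```bash
python3 go.py 408 372 31 2.3
```

```text
t 15.5 P [408.5 372.3  31.6] yaw 2.4 j6 0.61 w 13.5 F [ 0.1  0.8 -0.2]
 twist [ 0.003 -0.001  0.001]  shift now [-0.003 -0.005  0.006]  after turn [-0.003 -0.005  0.006]
```

>>> apply_moves(
  moves=[
    {"twist":[0,0,0],"claw":30,"delta_pos":[0,0,0]},
    {"twist":[0,0,0],"claw":30,"delta_pos":[0,0,0]},
    {"twist":[0,0,0],"claw":30,"delta_pos":[0,0,0]},
    {"twist":[0,0,0],"claw":30,"delta_pos":[0,0,-0.1]},
    {"twist":[0,0,0],"claw":30,"delta_pos":[0,0,-0.2]},
    {"twist":[0,0,0],"claw":30,"delta_pos":[0,0,-0.2]},
    {"twist":[0,0,0],"claw":30,"delta_pos":[0,0,-0.3]},
    {"twist":[0,0,0],"claw":30,"delta_pos":[0,0,-0.3]},
    {"twist":[0,0,0],"claw":30,"delta_pos":[-0.3,0.03,-0.2]},
    {"twist":[0,0,0],"claw":30,"delta_pos":[-0.4,0.03,0]},
    {"twist":[0,0,0],"claw":30,"delta_pos":[-0.4,0.03,0]},
    {"twist":[0,0,0],"claw":30,"delta_pos":[-0.4,0.03,0]},
    {"twist":[0,0,-0.1],"claw":30,"delta_pos":[-0.4,0.03,0]},
    {"twist":[0,0,-0.1],"claw":30,"delta_pos":[-0.3,0,0]},
    {"twist":[0,0,0],"claw":30,"delta_pos":[0,0,0]},
  ],
)

```text
time: 17.0
position: [0.4395, 0.1487, 0.1825]
ee_rot: [0.63, 0.777, 0.01, 0.006]
wrist_force: [-0.8, 1.1, -0.2]
width: 0.353
```

```bash
python3 - <<'E'
from h import *
p=capture("wrist"); save(p,"w6")
for n,z in dict(wood_peg=.012,red_peg=.03,blue_peg=.022,battery=.008,soap_end=.01).items():
  for o in outline_of(p,n)[:3]: print(n,round(o["score"],2),np.round(o["uv"]),rect(p,o,z),rect(p,o,z/2))
E
python3 go.py 425.5 145 60 11.5
```

```text
wood_peg 0.78 [303. 213.] [425.8 145.   71.7  14.1 -79.3] [425.9 143.5  73.1  14.4 -79.3]
battery 0.87 [289. 137.] [404.3 207.   51.4  15.9  83. ] [404.  206.9  52.1  16.1  83. ]
battery 0.81 [193. 192.] [335.5 150.4  53.7  16.2   5.5] [334.4 149.6  54.4  16.4   5.5]
battery 0.68 [130.  91.] [281.  217.1  54.   14.8  21.1] [279.3 217.1  54.7  15.   21.1]
soap_end 0.76 [296. 278.] [433.1  92.   35.6  22.2  89.8] [433.3  89.9  36.2  22.6  89.8]
t 17.3 P [438.5 152.6 181.2] yaw 12.0 j6 0.01 w 29.8 F [-0.1  0.3  0.1]
 twist [ 0.027 -0.007  0.012]  shift now [-0.054 -0.169  1.209]  after turn [-0.049 -0.143  1.212]
```

View pics/w6.png

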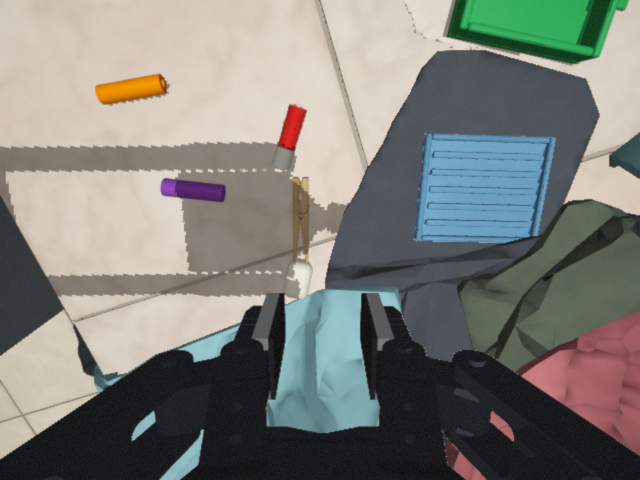

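>>> apply_moves(
  moves=[
    {"twist":[0.027,-0.007,0.02],"claw":30,"delta_pos":[-0.05,-0.15,0.1]},
    {"twist":[0,0,0],"claw":30,"delta_pos":[0,0,0.3]},
    {"twist":[0,0,0],"claw":30,"delta_pos":[0,0,0.3]},
    {"twist":[0,0,0],"claw":30,"delta_pos":[0,0,0.3]},
    {"twist":[0,0,0],"claw":30,"delta_pos":[0,0,0.3]},
    {"twist":[0,0,0],"claw":30,"delta_pos":[0,0,0.1]},
    {"twist":[0,0,0],"claw":30,"delta_pos":[0,0,0]},
  ],
)

```text
time: 18.0
position: [0.4245, 0.1517, 0.0379]
ee_rot: [0.632, 0.775, 0.001, 0.0]
wrist_force: [0.5, 0.8, -0.1]
width: 0.352
```

```bash
python3 go.py 425.8 144.5 4 11
```

```text
t 18.0 P [424.5 151.7  37.9] yaw 11.6 j6 0.03 w 30.0 F [ 0.5  0.8 -0.1]
 twist [ 0.001 -0.001  0.013]  shift now [-0.073 -0.002  0.339]  after turn [-0.073 -0.001  0.339]
```

>>> apply_moves(
  moves=[
    {"twist":[0,0,0.013],"claw":30,"delta_pos":[-0.075,0,0.1]},
    {"twist":[0,0,0],"claw":30,"delta_pos":[0,0,0.12]},
    {"twist":[0,0,0],"claw":30,"delta_pos":[0,0,0.11]},
    {"twist":[0,0,0],"claw":30,"delta_pos":[0,0,0]},
  ],
)

```text
time: 18.4
position: [0.4292, 0.145, 0.006]
ee_rot: [0.636, 0.772, 0.003, 0.002]
wrist_force: [-0.7, -0.4, 0.8]
width: 0.352
```

```bash
python3 go.py 425.8 144.5 4 11
```

```text
t 18.4 P [429.2 145.    6. ] yaw 11.0 j6 0.02 w 30.1 F [-0.7 -0.4  0.8]
 twist [ 0.008 -0.001  0.   ]  shift now [ 0.001 -0.034  0.02 ]  after turn [ 0.001 -0.034  0.02 ]
```

>>> apply_moves(
  moves=[
    {"twist":[0.008,0,0],"claw":30,"delta_pos":[0,-0.034,0.02]},
    {"twist":[0,0,0],"claw":5,"delta_pos":[0,0,0]},
    {"twist":[0,0,0],"claw":5,"delta_pos":[0,0,0]},
    {"twist":[0,0,0],"claw":5,"delta_pos":[0,0,0]},
    {"twist":[0,0,0],"claw":5,"delta_pos":[0,0,0]},
    {"twist":[0,0,0],"claw":5,"delta_pos":[0,0,-0.2]},
    {"twist":[0,0,0],"claw":5,"delta_pos":[0,0,-0.3]},
    {"twist":[0,0,0.1],"claw":5,"delta_pos":[0,0,-0.4]},
    {"twist":[0,0,0.09],"claw":5,"delta_pos":[0,0,-0.4]},
    {"twist":[0,0,0],"claw":5,"delta_pos":[0.3,-0.04,-0.2]},
    {"twist":[0,0,0],"claw":5,"delta_pos":[0.4,-0.04,0]},
    {"twist":[0,0,0],"claw":5,"delta_pos":[0.4,-0.04,0]},
    {"twist":[0,0,0],"claw":5,"delta_pos":[0.4,-0.04,0]},
    {"twist":[0,0,0],"claw":5,"delta_pos":[0.4,-0.04,0]},
    {"twist":[0,0,0],"claw":5,"delta_pos":[0.3,-0.04,0]},
    {"twist":[0,0,0],"claw":5,"delta_pos":[0,0,0]},
  ],
)

```text
time: 20.0
position: [0.3946, 0.3722, 0.1657]
ee_rot: [0.696, 0.718, 0.005, 0.001]
wrist_force: [-0.3, -0.3, -0.2]
width: 0.159
```

```bash
python3 go.py 408 372 90 2.3
```

```text
t 20.0 P [394.6 372.2 165.7] yaw 1.8 j6 0.63 w 13.6 F [-0.3 -0.3 -0.2]
 twist [ 0.011 -0.008 -0.011]  shift now [-0.011  0.128  0.758]  after turn [-0.008  0.134  0.757]
```

>>> apply_moves(
  moves=[
    {"twist":[0.011,-0.008,-0.011],"claw":5,"delta_pos":[-0.01,0.13,0.1]},
    {"twist":[0,0,0],"claw":5,"delta_pos":[0,0,0.2]},
    {"twist":[0,0,0],"claw":5,"delta_pos":[0,0,0.2]},
    {"twist":[0,0,0],"claw":5,"delta_pos":[0,0,0.2]},
    {"twist":[0,0,0],"claw":5,"delta_pos":[0,0,0.1]},
    {"twist":[0,0,0],"claw":5,"delta_pos":[0,0,0]},
  ],
)

```text
time: 20.6
position: [0.409, 0.3718, 0.0848]
ee_rot: [0.692, 0.722, 0.001, 0.001]
wrist_force: [-1.0, -0.2, 0.4]
width: 0.16
```

```bash
python3 go.py 408 372 43 2.3
```

```text
t 20.6 P [409.  371.8  84.8] yaw 2.5 j6 0.6 w 13.7 F [-1.  -0.2  0.4]
 twist [ 0.003 -0.     0.004]  shift now [ 0.002 -0.011  0.418]  after turn [ 0.002 -0.01   0.418]
```

>>> apply_moves(
  moves=[
    {"twist":[0,0,0],"claw":5,"delta_pos":[0,-0.01,0.1]},
    {"twist":[0,0,0],"claw":5,"delta_pos":[0,0,0.1]},
    {"twist":[0,0,0],"claw":5,"delta_pos":[0,0,0.1]},
    {"twist":[0,0,0],"claw":5,"delta_pos":[0,0,0.1]},
    {"twist":[0,0,0],"claw":5,"delta_pos":[0,0,0]},
  ],
)

```text
time: 21.1
position: [0.4095, 0.3723, 0.0442]
ee_rot: [0.692, 0.722, 0.003, 0.001]
wrist_force: [-0.7, 0.9, -1.3]
width: 0.16
```

```bash
python3 go.py 408 372 43 2.3
```

```text
t 21.1 P [409.5 372.3  44.2] yaw 2.5 j6 0.6 w 13.7 F [-0.7  0.9 -1.3]
 twist [ 0.007 -0.003  0.004]  shift now [-0.003 -0.015  0.012]  after turn [-0.003 -0.015  0.012]
```

>>> apply_moves(
  moves=[
    {"twist":[0,0,0],"claw":30,"delta_pos":[0,0,0]},
    {"twist":[0,0,0],"claw":30,"delta_pos":[0,0,0]},
    {"twist":[0,0,0],"claw":30,"delta_pos":[0,0,0]},
    {"twist":[0,0,0],"claw":30,"delta_pos":[0,0,-0.1]},
    {"twist":[0,0,0],"claw":30,"delta_pos":[0,0,-0.2]},
    {"twist":[0,0,0],"claw":30,"delta_pos":[0,0,-0.2]},
    {"twist":[0,0,0],"claw":40,"delta_pos":[0,0,-0.3]},
    {"twist":[0,0,0],"claw":40,"delta_pos":[0,0,-0.3]},
    {"twist":[0,0,0],"claw":40,"delta_pos":[-0.35,0,-0.1]},
    {"twist":[0,0,0.1],"claw":40,"delta_pos":[-0.35,0,0]},
    {"twist":[0,0,0.1],"claw":40,"delta_pos":[-0.35,0,0]},
    {"twist":[0,0,0],"claw":40,"delta_pos":[-0.35,-0.04,0]},
    {"twist":[0,0,0],"claw":40,"delta_pos":[-0.25,-0.04,0]},
    {"twist":[0,0,0],"claw":40,"delta_pos":[0,0,0]},
  ],
)

```text
time: 22.5
position: [0.3987, 0.2058, 0.1821]
ee_rot: [0.747, 0.664, 0.011, 0.003]
wrist_force: [0.9, 0.7, 0.7]
width: 0.471
```

```bash
python3 - <<'E'
from disp import *
p=capture("wrist"); save(p,"w7")
for n,z in dict(battery=.008,soap_end=.01,wood_peg=.046).items():
  for o in outline_of(p,n)[:3]: print(n,round(o["score"],2),np.round(o["uv"]),rect(p,o,z))
E
python3 go.py 404.3 206 60 -6.5
```

```text
battery 0.84 [177. 223.] [281.6 216.9  53.3  15.   21.3]
battery 0.78 [254. 289.] [335.8 150.4  52.   16.4   5.4]
battery 0.63 [327. 219.] [404.2 206.1  50.2  13.6  83. ]
soap_end 0.94 [366. 336.] [428.5  92.1  38.6  13.   87.1]
wood_peg 0.98 [316.  15.] [411.  345.5  23.4  13.  -87.6]
t 22.7 P [399.2 208.7 181.6] yaw -6.6 j6 0.48 w 39.8 F [0.7 0.1 0.1]
 twist [ 0.024 -0.016 -0.002]  shift now [-0.036  0.031  1.217]  after turn [-0.021  0.054  1.216]
```

View pics/w7.png

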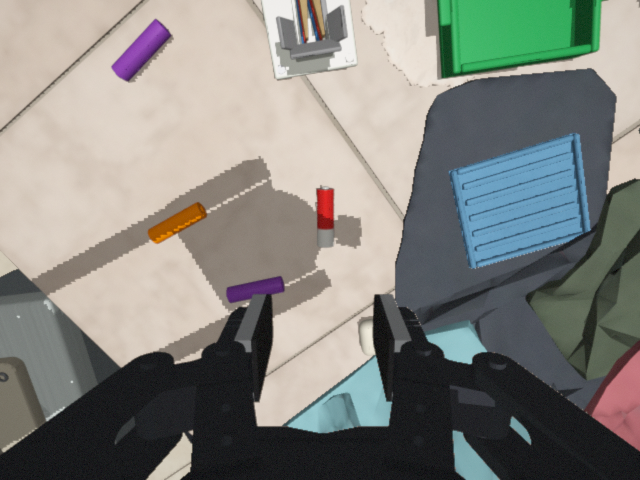

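The three pegs are stacked in the dispenser with the wooden one on top. Next is the battery at (404, 206).

>>> apply_moves(
  moves=[
    {"twist":[0.024,-0.016,0],"claw":40,"delta_pos":[-0.025,0.045,0.1]},
    {"twist":[0,0,0],"claw":40,"delta_pos":[0,0,0.3]},
    {"twist":[0,0,0],"claw":40,"delta_pos":[0,0,0.3]},
    {"twist":[0,0,0],"claw":40,"delta_pos":[0,0,0.3]},
    {"twist":[0,0,0],"claw":40,"delta_pos":[0,0,0.3]},
    {"twist":[0,0,0],"claw":40,"delta_pos":[0,0,0.1]},
    {"twist":[0,0,0],"claw":40,"delta_pos":[0,0,0]},
  ],
)

```text
time: 23.4
position: [0.4062, 0.2135, 0.0396]
ee_rot: [0.743, 0.669, 0.002, -0.0]
wrist_force: [0.7, 0.3, 0.5]
width: 0.469
```

```bash
python3 go.py 404.2 206 4 -6.8
```

```text
t 23.4 P [406.2 213.5  39.6] yaw -6.1 j6 0.48 w 40.1 F [0.7 0.3 0.5]
 twist [ 0.003 -0.004  0.016]  shift now [-0.077 -0.013  0.356]  after turn [-0.076 -0.011  0.356]
```

>>> apply_moves(
  moves=[
    {"twist":[0,0,0.016],"claw":40,"delta_pos":[-0.08,-0.015,0.1]},
    {"twist":[0,0,0],"claw":40,"delta_pos":[0,0,0.12]},
    {"twist":[0,0,0],"claw":40,"delta_pos":[0,0,0.11]},
    {"twist":[0,0,0],"claw":40,"delta_pos":[0,0,0]},
  ],
)

```text
time: 23.8
position: [0.4066, 0.2068, 0.0077]
ee_rot: [0.748, 0.664, 0.004, 0.001]
wrist_force: [-0.6, 0.5, -0.3]
width: 0.468
```

```bash
python3 go.py 404.2 206 4 -6.8
```

```text
t 23.8 P [406.6 206.8   7.7] yaw -6.8 j6 0.47 w 40.0 F [-0.6  0.5 -0.3]
 twist [ 0.009 -0.007  0.   ]  shift now [-0.011 -0.023  0.037]  after turn [-0.011 -0.023  0.037]
```

>>> apply_moves(
  moves=[
    {"twist":[0.009,-0.007,0],"claw":40,"delta_pos":[-0.01,-0.023,0.037]},
    {"twist":[0,0,0],"claw":5,"delta_pos":[0,0,0]},
    {"twist":[0,0,0],"claw":5,"delta_pos":[0,0,0]},
    {"twist":[0,0,0],"claw":5,"delta_pos":[0,0,0]},
    {"twist":[0,0,0],"claw":5,"delta_pos":[0,0,0]},
    {"twist":[0,0,0],"claw":5,"delta_pos":[0,0,-0.2]},
    {"twist":[0,0,0],"claw":5,"delta_pos":[0,0,-0.3]},
    {"twist":[0,0,0],"claw":5,"delta_pos":[0,0,-0.3]},
    {"twist":[0,0,0],"claw":5,"delta_pos":[0.2,0.16,-0.3]},
    {"twist":[0,0,0],"claw":5,"delta_pos":[0.3,0.25,0]},
    {"twist":[0,0,0],"claw":5,"delta_pos":[0.3,0.25,0]},
    {"twist":[0,0,0],"claw":5,"delta_pos":[0.3,0.25,0]},
    {"twist":[0,0,0],"claw":5,"delta_pos":[0.3,0.25,0]},
    {"twist":[0,0,0],"claw":5,"delta_pos":[0.2,0.17,0]},
    {"twist":[0,0,0],"claw":5,"delta_pos":[0,0,0]},
  ],
)

```text
time: 25.3
position: [0.5612, 0.355, 0.1198]
ee_rot: [0.748, 0.664, 0.002, 0.0]
wrist_force: [0.2, -0.4, -0.2]
width: 0.178
```

```bash
python3 go.py 556 352 60 -2; python3 go.py 556 352 10 -2|tail -1
```

```text
t 25.3 P [561.2 355.  119.8] yaw -6.9 j6 0.61 w 15.2 F [ 0.2 -0.4 -0.2]
 twist [ 0.004 -0.003 -0.108]  shift now [-0.037 -0.05   0.598]  after turn [-0.031 -0.051  0.598]
 twist [ 0.004 -0.003 -0.108]  shift now [-0.038 -0.051  1.098]  after turn [-0.031 -0.051  1.098]
```

>>> apply_moves(
  moves=[
    {"twist":[0,0,-0.1],"claw":5,"delta_pos":[-0.035,-0.05,0.1]},
    {"twist":[0,0,0],"claw":5,"delta_pos":[0,0,0.25]},
    {"twist":[0,0,0],"claw":5,"delta_pos":[0,0,0.25]},
    {"twist":[0,0,0],"claw":5,"delta_pos":[0,0,0.15]},
    {"twist":[0,0,0],"claw":5,"delta_pos":[0,0,0.1]},
    {"twist":[0,0,0],"claw":5,"delta_pos":[0,0,0]},
  ],
)

```text
time: 25.9
position: [0.5551, 0.3513, 0.0326]
ee_rot: [0.72, 0.694, 0.002, 0.001]
wrist_force: [-0.4, -0.3, -0.2]
width: 0.179
```

```bash
python3 go.py 556 352 11 -2
```

```text
t 25.9 P [555.1 351.3  32.6] yaw -2.2 j6 0.52 w 15.3 F [-0.4 -0.3 -0.2]
 twist [ 0.004 -0.002 -0.003]  shift now [0.007 0.008 0.216]  after turn [0.007 0.008 0.216]
```

>>> apply_moves(
  moves=[
    {"twist":[0,0,0],"claw":5,"delta_pos":[0.007,0.008,0.1]},
    {"twist":[0,0,0],"claw":5,"delta_pos":[0,0,0.09]},
    {"twist":[0,0,0],"claw":5,"delta_pos":[0,0,0]},
  ],
)

```text
time: 26.2
position: [0.5574, 0.3526, 0.0147]
ee_rot: [0.72, 0.694, 0.003, 0.001]
wrist_force: [-1.0, -0.4, -0.2]
width: 0.178
```

```bash
python3 go.py 556 352 11 -2
```

```text
t 26.2 P [557.4 352.6  14.7] yaw -2.2 j6 0.52 w 15.2 F [-1.  -0.4 -0.2]
 twist [ 0.008 -0.004 -0.004]  shift now [-0.007 -0.014  0.037]  after turn [-0.007 -0.014  0.037]
```

>>> apply_moves(
  moves=[
    {"twist":[0.008,-0.004,0],"claw":5,"delta_pos":[-0.007,-0.014,0.037]},
    {"twist":[0,0,0],"claw":30,"delta_pos":[0,0,0]},
    {"twist":[0,0,0],"claw":30,"delta_pos":[0,0,0]},
    {"twist":[0,0,0],"claw":30,"delta_pos":[0,0,0]},
    {"twist":[0,0,0],"claw":30,"delta_pos":[0,0,-0.15]},
    {"twist":[0,0,0],"claw":30,"delta_pos":[0,0,-0.3]},
    {"twist":[0,0,0],"claw":30,"delta_pos":[0,0,-0.4]},
    {"twist":[0,0,0],"claw":30,"delta_pos":[0,0,-0.4]},
    {"twist":[0,0,0],"claw":35,"delta_pos":[-0.35,-0.18,-0.2]},
    {"twist":[0,0,0],"claw":35,"delta_pos":[-0.4,-0.21,0]},
    {"twist":[0,0,0],"claw":35,"delta_pos":[-0.4,-0.21,0]},
    {"twist":[0,0,0],"claw":35,"delta_pos":[-0.4,-0.21,0]},
    {"twist":[0,0,0],"claw":35,"delta_pos":[-0.4,-0.21,0]},
    {"twist":[0,0,0],"claw":35,"delta_pos":[-0.4,-0.21,0]},
    {"twist":[0,0,0],"claw":35,"delta_pos":[-0.2,-0.1,0]},
    {"twist":[0,0,0],"claw":35,"delta_pos":[0,0,0]},
  ],
)

```text
time: 27.8
position: [0.4136, 0.0964, 0.1781]
ee_rot: [0.719, 0.695, 0.01, 0.006]
wrist_force: [0.3, -0.2, -0.2]
width: 0.407
```

```bash
python3 - <<'E'
from h import *
p=capture("wrist"); save(p,"w8")
for n,z in dict(battery=.014,soap_end=.01).items():
  for o in outline_of(p,n)[:3]: print(n,round(o["score"],2),np.round(o["uv"]),rect(p,o,z),rect(p,o,.004))
E
python3 go.py 433 91 60 -1
```

```text
battery 0.88 [214. 154.] [337.  150.9  50.9  15.2   4.5] [334.5 150.3  52.6  15.7   4.5]
battery 0.79 [128.  66.] [283.8 216.5  52.1  15.2  22. ] [279.6 218.   53.7  15.7  22. ]
soap_end 0.73 [340. 224.] [433.6  91.4  34.7  22.2  88.2] [434.   89.9  35.4  22.6  88.2]
t 27.9 P [414.9  98.7 177.8] yaw -1.9 j6 0.14 w 35.0 F [-0.1  0.5 -0.8]
 twist [ 0.029 -0.008 -0.02 ]  shift now [-0.079  0.156  1.182]  after turn [-0.074  0.182  1.178]
```

View pics/w8.png

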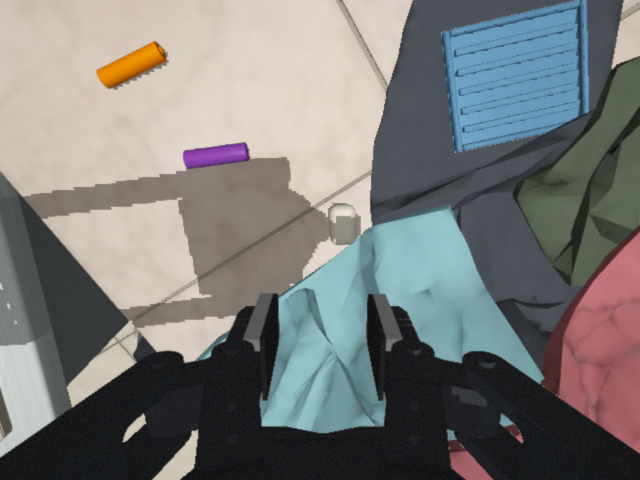

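```bash
python3 - <<'E'
from h import *
p=capture("wrist")
im=np.array(p["pixels"]).astype(int)
m=((im[:,:,2]-im[:,:,0])>35)&(im[:,:,1]-im[:,:,0]>25)
for X in range(415,481,5):
    # highest y (world) on z=0 that shows towel colour near the soap
    ys=[y for y in range(60,125) if m[tuple(np.round(px(p,[X/1000,y/1000,0])).astype(int)[::-1])]]
    print(X,max(ys) if ys else None,end="; ")
E
python3 go.py 434 99 60 8
```

```text
415 None; 420 None; 425 None; 430 63; 435 66; 440 71; 445 75; 450 79; 455 83; 460 86; 465 87; 470 89; 475 91; 480 91; t 28.0 P [414.9  99.  177.5] yaw -1.8 j6 0.14 w 35.3 F [-0.3 -0.2 -0.9]
 twist [ 0.029 -0.006 -0.219]  shift now [-0.002  0.165  1.179]  after turn [-0.027  0.189  1.175]
```

The towel edge is at about y = 87 at x = 464. Gripping the soap at its near end (y ≈ 99) with the jaws turned 8° keeps the right finger off it.

>>> apply_moves(
  moves=[
    {"twist":[0.029,-0.006,-0.11],"claw":30,"delta_pos":[0,0.08,0.1]},
    {"twist":[0,0,-0.11],"claw":30,"delta_pos":[-0.01,0.1,0.2]},
    {"twist":[0,0,0],"claw":30,"delta_pos":[0,0,0.3]},
    {"twist":[0,0,0],"claw":30,"delta_pos":[0,0,0.3]},
    {"twist":[0,0,0],"claw":30,"delta_pos":[0,0,0.25]},
    {"twist":[0,0,0],"claw":30,"delta_pos":[0,0,0.15]},
    {"twist":[0,0,0],"claw":30,"delta_pos":[0,0,0]},
  ],
)

```text
time: 28.7
position: [0.4384, 0.1065, 0.0448]
ee_rot: [0.649, 0.761, 0.001, -0.0]
wrist_force: [-0.3, -0.1, 0.4]
width: 0.349
```

```bash
python3 go.py 434 99 5 8
```

```text
t 28.7 P [438.4 106.5  44.8] yaw 9.1 j6 -0.04 w 29.8 F [-0.3 -0.1  0.4]
 twist [ 0.002 -0.003  0.024]  shift now [-0.068 -0.056  0.397]  after turn [-0.068 -0.054  0.398]
```

>>> apply_moves(
  moves=[
    {"twist":[0,0,0.02],"claw":30,"delta_pos":[-0.068,-0.055,0.05]},
    {"twist":[0,0,0],"claw":30,"delta_pos":[0,0,0.1]},
    {"twist":[0,0,0],"claw":30,"delta_pos":[0,0,0.1]},
    {"twist":[0,0,0],"claw":30,"delta_pos":[0,0,0]},
  ],
)

```text
time: 29.1
position: [0.4358, 0.0999, 0.02]
ee_rot: [0.655, 0.756, 0.002, 0.0]
wrist_force: [0.4, -0.6, -0.7]
width: 0.35
```

```bash
python3 go.py 434 99 5 8
```

```text
t 29.1 P [435.8  99.9  20. ] yaw 8.2 j6 -0.04 w 29.9 F [ 0.4 -0.6 -0.7]
 twist [ 0.005 -0.003  0.005]  shift now [-0.007 -0.019  0.149]  after turn [-0.006 -0.019  0.15 ]
```

>>> apply_moves(
  moves=[
    {"twist":[0.005,-0.003,0.005],"claw":30,"delta_pos":[-0.007,-0.02,0.08]},
    {"twist":[0,0,0],"claw":30,"delta_pos":[0,0,0.07]},
    {"twist":[0,0,0],"claw":30,"delta_pos":[0,0,0]},
    {"twist":[0,0,0],"claw":5,"delta_pos":[0,0,0]},
    {"twist":[0,0,0],"claw":5,"delta_pos":[0,0,0]},
    {"twist":[0,0,0],"claw":5,"delta_pos":[0,0,0]},
    {"twist":[0,0,0],"claw":5,"delta_pos":[0,0,0]},
    {"twist":[0,0,0],"claw":5,"delta_pos":[0,0,0]},
  ],
)

```text
time: 29.9
position: [0.4355, 0.099, 0.0054]
ee_rot: [0.656, 0.754, 0.001, 0.001]
wrist_force: [0.7, 0.5, 0.5]
width: 0.24
```

```bash
python3 go.py 434 99 5 8
```

```text
t 29.9 P [435.5  99.    5.4] yaw 7.9 j6 -0.03 w 20.5 F [0.7 0.5 0.5]
 twist [ 0.004 -0.    -0.001]  shift now [ 0.002 -0.015  0.004]  after turn [ 0.002 -0.015  0.004]
```

>>> apply_moves(
  moves=[
    {"twist":[0,0,0],"claw":5,"delta_pos":[0,0,-0.15]},
    {"twist":[0,0,0],"claw":5,"delta_pos":[0,0,-0.3]},
    {"twist":[0,0,0],"claw":5,"delta_pos":[0,0,-0.4]},
    {"twist":[0,0,0],"claw":5,"delta_pos":[0.12,0.2,-0.3]},
    {"twist":[0,0,0],"claw":5,"delta_pos":[0.18,0.31,0]},
    {"twist":[0,0,0],"claw":5,"delta_pos":[0.18,0.31,0]},
    {"twist":[0,0,0],"claw":5,"delta_pos":[0.18,0.31,0]},
    {"twist":[0,0,0],"claw":5,"delta_pos":[0.18,0.31,0]},
    {"twist":[0,0,0],"claw":5,"delta_pos":[0,0,0]},
  ],
)

```text
time: 30.8
position: [0.57, 0.2057, 0.1244]
ee_rot: [0.657, 0.754, 0.002, 0.001]
wrist_force: [-0.3, -0.2, -0.7]
width: 0.24
```

```bash
python3 go.py 566 205 14 8
```

```text
t 30.8 P [570.  205.7 124.4] yaw 7.8 j6 0.12 w 20.5 F [-0.3 -0.2 -0.7]
 twist [ 0.004 -0.001 -0.004]  shift now [-0.002 -0.044  1.104]  after turn [-1.000e-03 -4.000e-02  1.104e+00]
```

>>> apply_moves(
  moves=[
    {"twist":[0.004,0,0],"claw":5,"delta_pos":[0,-0.04,0.2]},
    {"twist":[0,0,0],"claw":5,"delta_pos":[0,0,0.25]},
    {"twist":[0,0,0],"claw":5,"delta_pos":[0,0,0.25]},
    {"twist":[0,0,0],"claw":5,"delta_pos":[0,0,0.15]},
    {"twist":[0,0,0],"claw":5,"delta_pos":[0,0,0.1]},
    {"twist":[0,0,0],"claw":5,"delta_pos":[0,0,0]},
  ],
)

```text
time: 31.4
position: [0.5658, 0.205, 0.0266]
ee_rot: [0.657, 0.754, 0.0, -0.0]
wrist_force: [-0.5, 0.0, -0.2]
width: 0.235
```

```bash
python3 go.py 566 205 15 8
```

```text
t 31.4 P [565.8 205.   26.6] yaw 7.9 j6 0.12 w 20.1 F [-0.5  0.  -0.2]
 twist [ 0.    -0.    -0.002]  shift now [-0.001  0.002  0.116]  after turn [-0.001  0.002  0.116]
```

>>> apply_moves(
  moves=[
    {"twist":[0,0,0],"claw":5,"delta_pos":[0,0,0.06]},
    {"twist":[0,0,0],"claw":5,"delta_pos":[0,0,0.05]},
    {"twist":[0,0,0],"claw":5,"delta_pos":[0,0,0]},
  ],
)

```text
time: 31.7
position: [0.5675, 0.2053, 0.0175]
ee_rot: [0.657, 0.754, 0.002, 0.001]
wrist_force: [-0.8, -0.5, -0.6]
width: 0.243
```

```bash
python3 go.py 566 205 15 8
```

```text
t 31.7 P [567.5 205.3  17.5] yaw 7.9 j6 0.12 w 20.8 F [-0.8 -0.5 -0.6]
 twist [ 0.005 -0.001 -0.002]  shift now [-0.001 -0.016  0.024]  after turn [-0.    -0.016  0.025]
```

>>> apply_moves(
  moves=[
    {"twist":[0,0,0],"claw":5,"delta_pos":[0,-0.015,0.025]},
    {"twist":[0,0,0],"claw":35,"delta_pos":[0,0,0]},
    {"twist":[0,0,0],"claw":35,"delta_pos":[0,0,0]},
    {"twist":[0,0,0],"claw":35,"delta_pos":[0,0,0]},
    {"twist":[0,0,0],"claw":35,"delta_pos":[0,0,-0.15]},
    {"twist":[0,0,0],"claw":35,"delta_pos":[0,0,-0.3]},
    {"twist":[0,0,0],"claw":35,"delta_pos":[0,0,-0.4]},
    {"twist":[0,0,0],"claw":35,"delta_pos":[0,0,-0.4]},
    {"twist":[0,0,0],"claw":35,"delta_pos":[0,0,-0.4]},
    {"twist":[0,0,0],"claw":35,"delta_pos":[0,-0.4,-0.2]},
    {"twist":[0,0,0],"claw":35,"delta_pos":[0,-0.4,-0.2]},
    {"twist":[0,0,0],"claw":35,"delta_pos":[0,-0.4,0]},
    {"twist":[0,0,0],"claw":35,"delta_pos":[0,0,0]},
  ],
)

```text
time: 33.0
position: [0.4431, 0.1877, 0.2377]
ee_rot: [0.657, 0.754, 0.005, 0.003]
wrist_force: [0.7, -0.1, -0.0]
width: 0.41
```

```bash
python3 go.py 430 200 300 8; python3 - <<'E'
from h import *
p=capture("wrist"); save(p,"w9")
for n,z in dict(battery=.014,soap_end=.018,wood_peg=.046,drain_dish=.011,battery_bin=.028).items():
  for o in outline_of(p,n)[:4]: print(n,round(o["score"],2),np.round(o["uv"]),rect(p,o,z))
t=capture("top"); save(t,"t9")
for n in("measuring_cup",):
  for o in outline_of(t,n)[:2]: print(n,round(o["score"],2),np.round(o["uv"]),rect(t,o,.098))
E
```

```text
t 33.0 P [443.1 187.7 237.7] yaw 7.9 j6 0.16 w 35.0 F [ 0.7 -0.1 -0. ]
 twist [ 0.013 -0.003 -0.003]  shift now [ 0.141 -0.107 -0.624]  after turn [ 0.14  -0.113 -0.623]
battery 0.97 [478.  32.] [556.1 353.4  51.6  15.2  87.4]
battery 0.89 [151. 152.] [283.9 217.2  52.5  14.3  21.1]
battery 0.88 [206. 226.] [337.1 152.2  51.1  14.6   5.2]
battery 0.72 [140.   7.] [277.8 334.   27.3  10.3   8. ]
soap_end 0.97 [448. 214.] [566.2 198.   34.1  23.5  89.7]
battery_bin 0.55 [488.  47.] [557.2 338.9 118.6  76.6   4.8]
measuring_cup 0.92 [288. 117.] [680.  359.4  92.4  64.1   1.7]
measuring_cup 0.24 [291. 198.] [534.6 348.8  41.3  11.3  87.6]
```

View pics/w9.png

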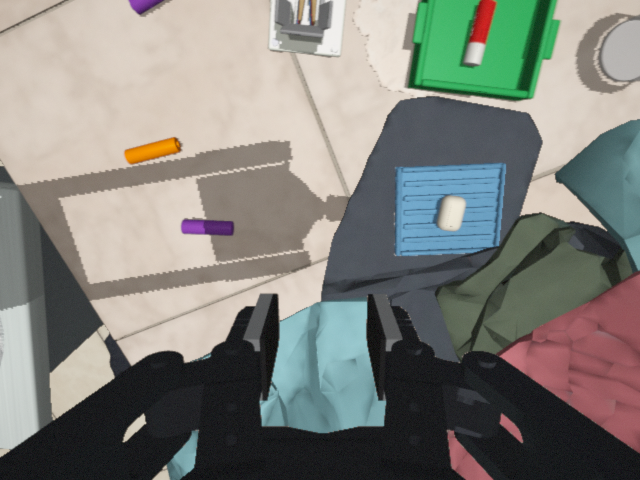

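The battery lies flat in the bin, the soap is on the ribs inside the dish, and the cup hasn't moved. The last check is whether the stack lies flat.

```bash
python3 - <<'E'
from h import *
s=np.array(capture("scene")["pixels"])[230:350,235:375]; t=np.array(capture("top")["pixels"])[225:325,225:342]
r=lambda a:cv2.resize(a,(390,335),interpolation=cv2.INTER_CUBIC)
cv2.imwrite("pics/f.png",cv2.cvtColor(np.hstack([r(s),r(t)]),cv2.COLOR_RGB2BGR))
E
```

```text
(no output)
```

View pics/f.png

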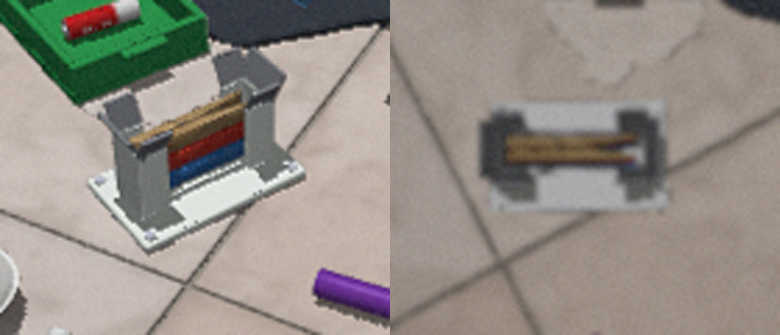

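Seen from the side, the stack lies flat in the order blue, red, wood. I'm handing in.

```bash
python3 -c "
from bench import *
print(hand_in())"
```

```text
the job is handed in; nothing more can be done
None
```

I finished the whole job and handed it in at about 33 s of the 106 s allowed; the hand-in gave no verdict.

- **Pegs:** all three are in the dispenser. The last scene picture shows them lying flat with blue at the bottom, red on it and wood on top.
- **Battery:** the red-and-white cell lies flat in the middle of the green bin. The orange and purple look-alikes were never touched.
- **Soap end:** it rests on the ribs inside the blue dish, near the centre. I gripped it off-centre, towards the peg side, to keep the fingers clear of the towel.
- **Measuring cup:** before and after readings differ by about 1 mm, which is within measuring error, so it did not move.

No check failed. Two things were less than clean:

- **Drift:** the arm drifted sideways by up to 19 mm on one fast descent, so I slowed down and corrected before each grasp.
- **Dispenser detection:** the network missed the dispenser in some top pictures when the arm was in the way. I fitted its position from a wrist picture instead, and the pegs went in without touching the sides.

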